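# Seat the mirror plate on its kinematic base

## Robot

A 7-joint arm with a two-finger parallel gripper is mounted at the origin on a cart in front of the work surface, level with it; the furniture and walls round the work are solid. World frame = base frame: x ahead of the robot, y to its left, z up, the work surface at z = 0. Lengths are in m, angles in rad, forces in N, time in s.
With the tool pointing down it reaches from about 0.4 to 0.85 m from the base axis. Payload 4.5 kg.
Tool frame: the origin (TCP) lies at the very end of the fingers, on their centre line; the grasp point (between the pads) lies 19 mm behind it (robot.grip_point_offset is the distance from the TCP to the grasp point, in m); z points along the fingers, y is the line along which they close (so a half turn about z gives the same grasp; the last joint's range is limited). The gripper opens to 85 mm and grips with 20 to 120 N. Pads are 22 mm wide; open, the fingers measure 114 mm over their backs; the gripper's body (76 mm by 85 mm) begins 54 mm behind the grasp point. The pads swing forward as they close: fully open they stand 13 mm farther back than shut.
Start: joints at [-1.082, 0.689, -0.195, 1.565, 0.157, 0.902, -0.215], TCP at [0.275, 0.562, 0.231] pointing down, gripper open.
Joint ranges: [-3.01, 3.01], [-0.46, 2.08], [-1.47, 1.51], [0.13, 2.56], [-1, 4.14], [0.04, 2.09], [-2.66, 2.66]. Speed limits (rad/s): [2.57, 2.57, 3.14, 3.14, 3.14, 3.14, 3.14].

## Interface

Orientations are given as a unit quaternion [w, x, y, z].
In Python, from cell import robot gives the robot as it stands.
- The arm moves only by the shell command python3 -m inch 'ROWS' [FORCE]. ROWS is JSON, a list of rows, each a list of 7 numbers: the turn, a rotation vector about the tool's x, y, z in units of 90 degrees (1.0 is 90 degrees), then the shift along the tool's x, y, z in units of 0.1 m (1.0 is 0.1 m), then the gripper's target within -1 to 1 (fully open at 1, half-way at 0, shut at -1). A call has exactly 8 rows; each row is the pose to reach, as a shift and turn from the pose commanded when the call began, along the tool's axes at that moment; what a row does not reach only later rows make up. A row lasts 1/10 s, in which the tool goes at most 50 mm and 8.59 degrees, less where a joint would pass 70% of its speed; a pose out of reach is approached as far as the arm can. A call with a number of a shift or a turn outside -1 to 1 is refused whole. A call with a gripper value outside its range is refused whole. The fingers move at their own pace and stop on an object; FORCE is the grip in N (left out, the last holds). Time passes only in rows, so rows that repeat a pose let the fingers close, or fill a call up. It gives the time, the measured TCP pose, the force, the opening and the grip force at its end, in the units of the state.
- robot.state(): the state, without advancing time (a new reading comes with each control period).
- robot.get_image(name): name is "side" or "top"; returns a dict with "color" (384x512x3 uint8, red, green, blue), "fov_y" (degrees; the focal length in pixels is half the picture's height over the tangent of half this angle, whatever the lens; pixels are square), "cx", "cy" (the principal point, pixels), "k1" (the pictures are not rectified: a ray, as slopes to the right and down, at radius r is drawn at 1 + k1 r^2 times it, then the intrinsics apply), "rvec" (rotation vector, rad) and "tvec" (3), from world to camera coordinates, as OpenCV has them. Camera axes: x right, y down, z forward; pixel columns grow to the right and rows downward; lengths in m; the calibration is good to about 2 mm. A picture is of the moment at which its call begins. There is no depth.
- robot.finish_job(): hands the job in; it is judged then, once.
The state is a dict: "clock": time; "joint_positions": joint angles; "joint_velocities": joint speeds; "joint_efforts": joint torques, N m; "tcp_pos": TCP position; "tool_rot": TCP orientation; "contact_force": force on the tool from outside, world axes, zero at the start; "ft_torque": the same for the moment, N m; "opening": finger opening in m; "gripper_force": force on a finger pad.
Only numpy, scipy, OpenCV 4.12 (cv2) and the standard library are available. Lean on these libraries where they do the work, as an engineer would, in place of code of your own. Each camera call takes 0.05 s, during which the arm holds its last target. There are 200 camera calls.

## Task

Put the plate with the round mirror (blue grip) on the three-ball kinematic base, mirror at the end with the red mark, and press it straight down past the two sprung rollers until the springs pull it fully home on the balls; then let go. Set it down, do not drop it, and leave the plate with the square amber filter (orange grip) where it is.

Things in the scene. Friction and masses are not known exactly. Their poses are not given: they have to be found in the camera images.
- mirror_plate_grip (a point): Centre of the upright BLUE grip block in the middle of the plate to seat. Block 36 mm long (plate's x), 22 mm wide (plate's y), 60 mm high: its top is 30 mm above this point, the plate's upper face 30 mm below. Grasp it across the 22 mm, fingers closing along the plate's y.
- mirror_plate: The plate to seat, 0.2 to 0.3 kg, aluminium, 110 mm (x) by 96 mm (y; 108 mm over the round steel rails on its y edges), 18 mm thick. Origin: middle of its underside, 48 mm below the grip's centre; z up. It lies flat at the start. Three V-blocks underneath fit the base's balls: one under the mirror, two at the other end.
- mirror_plate_optic (a point): Centre of the round mirror (50 mm diameter, 8 mm thick, black rim) that stands upright on the plate, 43 mm from the grip's centre toward the plate's +x end. Same axes as the plate. Keep hold of the plate while pressing: let go on top of the rollers, it may slide or tip.
- filter_plate_grip (a point): Bystander, to be left alone: a plate of the same shape with an ORANGE grip block and a square amber filter in a black frame in place of the mirror. This point is the centre of its grip block, 48 mm above its underside.
- base: Fixed dark base block, 110 mm (x) by 196 mm (y), with three steel balls of 16 mm diameter, a red mark on the tab at its +x end (a single ball at that end, two at the other), and a white sprung roller before an aluminium bracket (top 52 mm above the worktop) on each y side. Origin: middle of its underside; z up.
- base_home (a point): Where the grip's centre is when the plate is fully home: 70 mm above the worktop over the base's middle; plate x along base x (to the red mark). Rails meet the rollers 16 mm above home; it takes 6 to 20 N of push until 6 mm above home, then the springs pull it onto the balls. Entry forgives 5 mm sideways and 6 degrees. Pressing on with up to 25 N does no harm.

How it is judged:
At the end, for the whole second after the job is handed in: The mirror plate is home on the three balls: grip block within 8 mm sideways and 3 mm in height of its home point, mirror over the end with the red mark, turned by less than 10 degrees and level within 4 degrees (horizontal distance between mirror_plate_grip and base_home below 0.008 m and z of mirror_plate_grip in the frame of base_home between -0.003 and 0.003 m and angle between the x axis of mirror_plate_grip and the x axis of base_home, either way round below 0.175 rad and x of mirror_plate_optic in the frame of base_home above 0.02 m and angle between mirror_plate_grip's own z axis and vertical below 0.07 rad); the robot touches nothing.
It fails at once if the filter plate is moved by more than 30 mm (distance of filter_plate_grip from where it was at the start of the episode above 0.03 m).
It fails at once if the mirror plate is dropped (falls free faster than 0.8 m/s, a fall of some 35 mm) (linear speed of mirror_plate above 0.8 m/s and contact force between the fingers and mirror_plate below 0.1 N).
It also fails if it takes over 45 s, if anything falls off the work surface, if the arm or the gripper's body presses on something with over 40 N, if the wrist force passes 120 N, or if a joint passes its speed limit or range.

## Working session

There is one attempt and no reset: what is moved stays moved. The work goes in short steps, Python scripts to look and compute and a shell command to move; the robot and the scene stay as the last step left them, time stands still between calls to the robot, and variables do not carry over. Pictures are saved under pics/ and viewed, at most 10 in all, crops included, and the job is handed in when it is done.

```bash
ls; mkdir -p pics
cat > h.py <<'E'
import numpy as np, cv2, json
from cell import robot
from scipy.spatial.transform import Rotation as R
from scipy.optimize import least_squares
def snap(n,f):
    im=robot.get_image(n); cv2.imwrite('pics/'+f,im['color'][:,:,::-1])
    d={k:(np.array(v).tolist()) for k,v in im.items() if k!='color'}
    json.dump(d,open('pics/'+f+'.json','w')); return im
def load(f): return json.load(open('pics/'+f+'.json'))
def proj(d,P):
    P=np.atleast_2d(P); c=R.from_rotvec(np.ravel(d['rvec'])).apply(P)+np.ravel(d['tvec'])
    s=c[:,:2]/c[:,2:]; s=s*(1+d['k1']*(s**2).sum(1,keepdims=True))
    f=192/np.tan(np.radians(d['fov_y'])/2); return s*f+[d['cx'],d['cy']]
def ray(d,u):
    f=192/np.tan(np.radians(d['fov_y'])/2); q=(np.array(u,float)-[d['cx'],d['cy']])/f; s=q.copy()
    for _ in range(30): s=q/(1+d['k1']*(s@s))
    r=R.from_rotvec(np.ravel(d['rvec'])); o=-r.inv().apply(np.ravel(d['tvec'])); v=r.inv().apply([*s,1]); return o,v/np.linalg.norm(v)
def atz(d,u,z):
    o,v=ray(d,u); return o+v*(z-o[2])/v[2]
def tri(obs):
    A=0;b=0
    for d,u in obs:
        o,v=ray(d,u); M=np.eye(3)-np.outer(v,v); A=A+M; b=b+M@o
    return np.linalg.solve(A,b)
E
python3 - <<'E'
from h import *
for n in('side','top'):
    im=snap(n,n+'0.png'); d=load(n+'0.png'); print(n,d,ray(d,(256,192)))
s=robot.state(); print(s)
E
```

```text
pics
side {'fov_y': 44.34682861127759, 'cx': 255.85073887256442, 'cy': 190.7808410470122, 'k1': -0.1853336151609161, 'rvec': [1.6645802410674706, -1.388374746397939, 0.8348929871582497], 'tvec': [-0.09689273770929153, 0.31159787099216213, 0.9098521297436678]} (array([-0.63120602, -0.21697922,  0.69915042]), array([ 0.86891678,  0.16124014, -0.46795859]))
top {'fov_y': 48.74774631666241, 'cx': 254.9691966835744, 'cy': 186.29535438849067, 'k1': -0.12514910431425935, 'rvec': [2.1901288432136723, -2.1807732298854443, 0.11037191657586733], 'tvec': [-0.02079194480332865, 0.49315202404906516, 1.4218673855709045]} (array([0.37058209, 0.00393142, 1.4587637 ]), array([ 0.07158774, -0.01816707, -0.99726885]))
{'clock': 0.1, 'joint_positions': array([-1.0821844 ,  0.68988412, -0.19453635,  1.56623729,  0.15728419,
        0.90252458, -0.21510663]), 'joint_velocities': array([ 0.00267554, -0.00204105,  0.00179974, -0.00342863, -0.00055852,
        0.00089641,  0.0014335 ]), 'joint_efforts': array([-3.63917527e-03, -5.40598583e+01, -1.27145559e+00, -1.58985776e+01,
        9.41006321e-03,  4.39688141e-03, -1.96625564e-05]), 'tcp_pos': array([0.27433014, 0.56092195, 0.23057538]), 'tool_rot': array([-1.36374603e-04,  2.25415836e-01,  9.74262290e-01, -8.20305567e-04]), 'contact_force': array([0.0748598 , 0.68349816, 0.1029419 ]), 'ft_torque': array([ 0.01241679, -0.01496689, -0.00973576]), 'gripper_force': 0.0, 'opening': 0.08547764480140944}
```

View pics/side0.png

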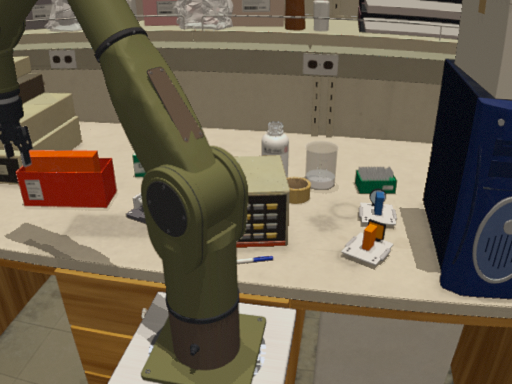

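View pics/top0.png

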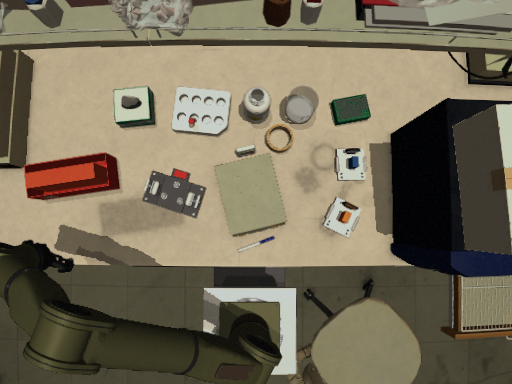

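The side view shows the blue grip at about (380,203) and the orange one at about (373,237), with the base hidden behind the arm. The top view shows the mirror plate at about (350,163), the filter plate at about (342,217), and the base at about (175,192) with its red mark at (180,174). I'll enlarge these areas.

Run:
```python
import cv2,numpy as np
t=cv2.imread('pics/top0.png');s=cv2.imread('pics/side0.png')
f=lambda im,x,y,w,h,k:cv2.resize(im[y:y+h,x:x+w],None,fx=k,fy=k,interpolation=cv2.INTER_CUBIC)
a=f(t,325,140,50,50,6);b=f(t,135,155,80,70,6)
c=f(s,345,180,60,50,6)
o=np.zeros((600,800,3),np.uint8);o[:300,:300]=a;o[:300,310:670]=c;o[300:600,:480]=b[:300]
cv2.imwrite('pics/crop0.png',o)
```

```text
(no output)
```

View pics/crop0.png

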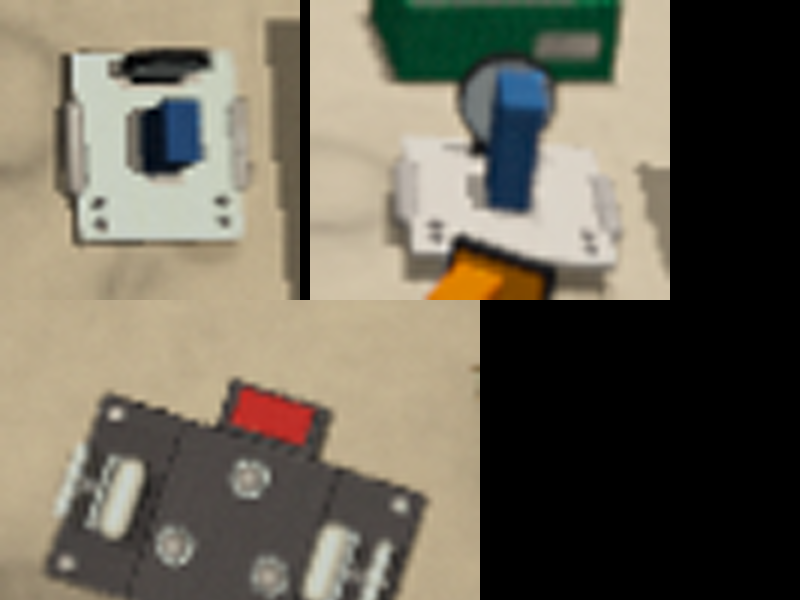

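Run:
```python
from h import *
t=load('top0.png');s=load('side0.png')
T=lambda x,y:(325+x/6-.4,140+y/6-.4); S=lambda x,y:(345+(x-310)/6-.4,180+y/6-.4); B=lambda x,y:(135+x/6-.4,155+(y-300)/6-.4)
print('grip top tri',tri([(t,T(181,130)),(s,S(522,90))]))
# model pts in grip frame (z 30 top; plate top -30)
m=[]
tp=[(T(74,53),(55,48,-30)),(T(233,52),(55,-48,-30)),(T(243,240),(-55,-48,-30)),(T(76,241),(-55,48,-30)),(T(181,130),(0,0,30))]
sp=[(S(522,90),(0,0,30)),(S(402,138),(55,48,-30)),(S(590,150),(55,-48,-30)),(S(618,263),(-55,-48,-30)),(S(413,250),(-55,48,-30))]
def res(p):
    f=lambda M:R.from_euler('z',p[3]).apply(np.array(M)/1000.)+p[:3]
    return np.r_[(proj(t,f([a[1] for a in tp]))-[a[0] for a in tp]).ravel(),(proj(s,f([a[1] for a in sp]))-[a[0] for a in sp]).ravel()]
r=least_squares(res,[.6,-.25,.05,0],loss='soft_l1');print('plate',r.x,np.degrees(r.x[3]));print(r.fun.reshape(-1,2).round(1).tolist())
for z in(.01,.02,.03):
    a,b,c=[atz(t,B(*q),z) for q in((108,395),(427,495),(48,572))]
    e=a-b; print(z,'c',(b+c)/2,'len',np.linalg.norm(e),np.linalg.norm(a-c),'xang',np.degrees(np.arctan2(-e[0],e[1])))
a,b=[atz(t,B(*q),.04) for q in((122,497),(330,562))];print('roll',(a+b)/2,np.linalg.norm(a-b),np.degrees(np.arctan2(-(a-b)[0],(a-b)[1])))
q=R.from_quat(robot.state()['tool_rot'],scalar_first=True);print(q.as_matrix())
```

```text
grip top tri [ 0.57402456 -0.35036744  0.07485559]
plate [ 0.57331804 -0.35022484  0.04589012  0.02818262] 1.614745101716197
[[-0.7, 0.0], [-0.1, -0.2], [-0.2, -0.2], [0.3, 0.2], [0.1, 0.2], [-0.1, -0.2], [0.1, -0.2], [0.8, 0.0], [-0.1, 0.3], [-0.2, 0.1]]
0.01 c [0.46789053 0.25868145 0.01      ] len 0.1937031673587848 0.10722310356743497 xang -17.069986013328595
0.02 c [0.46721887 0.25692305 0.02      ] len 0.1923661434750553 0.10648300286432295 xang -17.069986013328595
0.03 c [0.4665472  0.25516466 0.03      ] len 0.19102911959132585 0.10574290216121085 xang -17.069986013328556
roll [0.46817006 0.25980709 0.04      ] 0.1233906947559523 -16.898820647770844
[[-8.98375364e-01  4.39228074e-01 -6.35548996e-04]
 [ 4.39228521e-01  8.98374056e-01 -1.53690357e-03]
 [-1.04090465e-04 -1.65986755e-03 -9.99998617e-01]]
```

The plate fit is consistent: grip at (0.573,-0.350), height 46–48 mm, yaw 1.6°. The base is at about (0.468,0.258), with its x axis at about -17°. First I'll lift and swing toward the plate.

```bash
python3 -m inch '[[0,0,0,-0.12,-0.12,-0.11,1],[0,0,0,-0.24,-0.24,-0.22,1],[0,0,0,-0.36,-0.36,-0.33,1],[0,0,0,-0.48,-0.48,-0.44,1],[0,0,0,-0.6,-0.6,-0.55,1],[0,0,0,-0.72,-0.72,-0.66,1],[0,0,0,-0.84,-0.84,-0.77,1],[0,0,0,-0.96,-0.96,-0.88,1]]' 50
python3 -m inch '[[0,0,0,-0.12,-0.12,0,1],[0,0,0,-0.24,-0.24,0,1],[0,0,0,-0.36,-0.36,0,1],[0,0,0,-0.48,-0.48,0,1],[0,0,0,-0.6,-0.6,0,1],[0,0,0,-0.72,-0.72,0,1],[0,0,0,-0.84,-0.84,0,1],[0,0,0,-0.96,-0.96,0,1]]'
```

```text
clock: 0.9
tcp_pos: [0.3191, 0.4317, 0.3204]
tool_rot: [0.0, 0.225, 0.974, 0.0]
contact_force: [0.1, 0.6, 0.1]
opening: 0.0852
gripper_force: 0.0
clock: 1.7
tcp_pos: [0.3629, 0.3032, 0.3189]
tool_rot: [-0.0, 0.225, 0.974, -0.0]
contact_force: [0.2, -0.1, 0.6]
opening: 0.0856
gripper_force: 0.0
```

```bash
for i in 1 2 3 4; do python3 -m inch '[[0,0,0,-0.12,-0.12,0,1],[0,0,0,-0.24,-0.24,0,1],[0,0,0,-0.36,-0.36,0,1],[0,0,0,-0.48,-0.48,0,1],[0,0,0,-0.6,-0.6,0,1],[0,0,0,-0.72,-0.72,0,1],[0,0,0,-0.84,-0.84,0,1],[0,0,0,-0.96,-0.96,0,1]]' | grep -E 'clock|tcp'; done
python3 -m inch '[[0,0,-0.04,-0.12,-0.12,0,1],[0,0,-0.08,-0.24,-0.24,0,1],[0,0,-0.12,-0.36,-0.36,0,1],[0,0,-0.16,-0.48,-0.48,0,1],[0,0,-0.2,-0.6,-0.6,0,1],[0,0,-0.24,-0.72,-0.72,0,1],[0,0,-0.28,-0.84,-0.84,0,1],[0,0,-0.308,-0.96,-0.96,0,1]]'
python3 - <<'E'
from h import *
snap('side','side1.png');snap('top','top1.png')
s=robot.state();q=R.from_quat(s['tool_rot'],scalar_first=True);print(s['tcp_pos'],q.as_matrix().round(3));print(q.inv().apply(np.array([.5735,-.350,.0465])-s['tcp_pos']),s['joint_positions'])
a=cv2.imread('pics/side1.png');f=lambda im,x,y,w,h,k:cv2.resize(im[y:y+h,x:x+w],None,fx=k,fy=k,interpolation=cv2.INTER_CUBIC)
cv2.imwrite('pics/s1crop.png',f(a,120,150,130,90,6))
E
```

```text
clock: 2.5
tcp_pos: [0.4067, 0.1748, 0.319]
clock: 3.3
tcp_pos: [0.4506, 0.0465, 0.3189]
clock: 4.1
tcp_pos: [0.4944, -0.0818, 0.3188]
clock: 4.9
tcp_pos: [0.5393, -0.2103, 0.3192]
clock: 5.7
tcp_pos: [0.5831, -0.3389, 0.319]
tool_rot: [-0.0, -0.016, 1.0, 0.0]
contact_force: [-0.6, 0.5, 0.3]
opening: 0.0855
gripper_force: 0.0
[ 0.58260005 -0.34096346  0.3184701 ] [[-1.    -0.025 -0.   ]
 [-0.025  1.    -0.001]
 [ 0.    -0.001 -1.   ]]
[ 0.00920464 -0.0084148   0.27198653] [ 0.5752437   0.68788957 -0.23448593  1.27572261  0.16080305  1.19582536
  1.92955493]
```

View pics/side1.png

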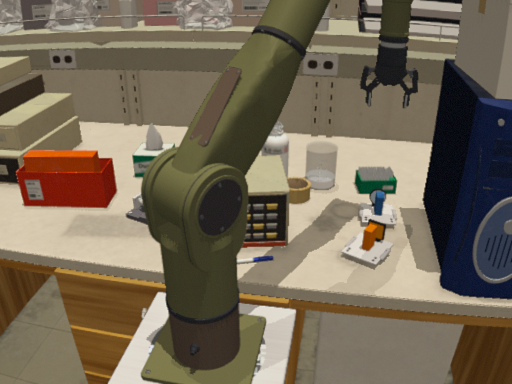

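The gripper hangs above the mirror plate, with the fingers at about (388,95) in the image, clear of the blue cabinet. I'll centre and descend.

```bash
python3 -m inch '[[0,0,0,0.01,-0.01,0.12,1],[0,0,0,0.02,-0.02,0.24,1],[0,0,0,0.04,-0.03,0.37,1],[0,0,0,0.05,-0.04,0.5,1],[0,0,0,0.06,-0.05,0.62,1],[0,0,0,0.08,-0.06,0.75,1],[0,0,0,0.09,-0.08,0.87,1],[0,0,0,0.09,-0.08,1,1]]'|grep tcp
python3 -m inch '[[0,0,0,0,0,0.12,1],[0,0,0,0,0,0.24,1],[0,0,0,0,0,0.37,1],[0,0,0,0,0,0.5,1],[0,0,0,0,0,0.62,1],[0,0,0,0,0,0.75,1],[0,0,0,0,0,0.85,1],[0,0,0,0,0,0.9,1]]'
python3 - <<'E'
from h import *
snap('side','side2.png');snap('top','top2.png')
f=lambda im,x,y,w,h,k:cv2.resize(im[y:y+h,x:x+w],None,fx=k,fy=k,interpolation=cv2.INTER_CUBIC)
o=np.zeros((400,800,3),np.uint8)
o[:,:400]=f(cv2.imread('pics/side2.png'),335,150,80,80,5);o[:,400:]=f(cv2.imread('pics/top2.png'),310,130,80,80,5)
cv2.imwrite('pics/c2.png',o);s=robot.state();print(s['tcp_pos'])
E
```

```text
tcp_pos: [0.574, -0.346, 0.2183]
clock: 7.4
tcp_pos: [0.5738, -0.3454, 0.1279]
tool_rot: [-0.001, -0.015, 1.0, 0.0]
contact_force: [0.4, 0.5, -0.8]
opening: 0.0853
gripper_force: 0.0
[ 0.57389235 -0.34541774  0.12835764]
```

View pics/c2.png

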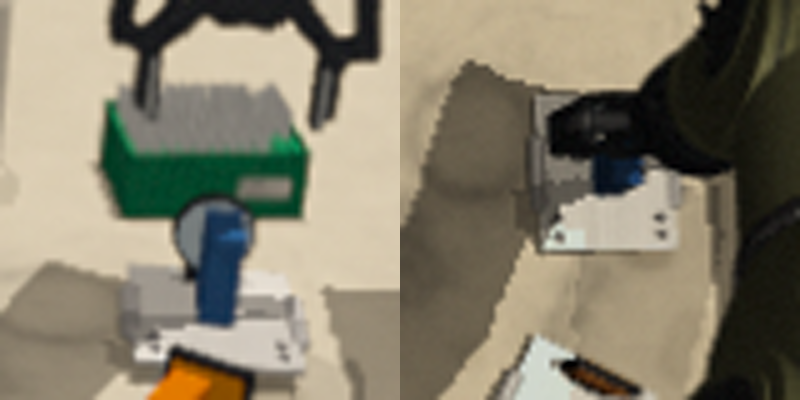

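The fingers are open and straddle the blue grip, with tips at about (365,173) and (399,176) in the side view. I'll go down and close.

```bash
python3 -m inch '[[0,0,0,0,-0.02,0.15,1],[0,0,0,0,-0.045,0.3,1],[0,0,0,0,-0.045,0.45,1],[0,0,0,0,-0.045,0.6,1],[0,0,0,0,-0.045,0.75,1],[0,0,0,0,-0.045,0.87,1],[0,0,0,0,-0.045,0.93,1],[0,0,0,0,-0.045,0.95,1]]'
python3 -m inch '[[0,0,0,0,0,0,0.5],[0,0,0,0,0,0,0.2],[0,0,0,0,0,0,-0.1],[0,0,0,0,0,0,-0.3],[0,0,0,0,0,0,-0.5],[0,0,0,0,0,0,-0.8],[0,0,0,0,0,0,-1],[0,0,0,0,0,0,-1]]' 80
```

```text
clock: 8.3
tcp_pos: [0.5741, -0.3498, 0.0333]
tool_rot: [-0.0, -0.015, 1.0, 0.0]
contact_force: [-0.6, -0.7, 0.2]
opening: 0.0857
gripper_force: 0.0
clock: 9.1
tcp_pos: [0.5747, -0.3502, 0.0348]
tool_rot: [0.0, -0.014, 1.0, -0.0]
contact_force: [-1.8, 0.6, 5.7]
opening: 0.0211
gripper_force: 78.5
```

```bash
python3 -m inch '[[0,0,0,0,0,-0.03,-1],[0,0,0,0,0,-0.1,-1],[0,0,0,0,0,-0.2,-1],[0,0,0,0,0,-0.35,-1],[0,0,0,0,0,-0.5,-1],[0,0,0,0,0,-0.66,-1],[0,0,0,0,0,-0.83,-1],[0,0,0,0,0,-1,-1]]'
for i in 1 2; do python3 -m inch '[[0,0,0,0,0,-0.12,-1],[0,0,0,0,0,-0.25,-1],[0,0,0,0,0,-0.37,-1],[0,0,0,0,0,-0.5,-1],[0,0,0,0,0,-0.62,-1],[0,0,0,0,0,-0.75,-1],[0,0,0,0,0,-0.87,-1],[0,0,0,0,0,-1,-1]]'; done
python3 - <<'E'
from h import *
snap('side','side3.png')
f=lambda im,x,y,w,h,k:cv2.resize(im[y:y+h,x:x+w],None,fx=k,fy=k,interpolation=cv2.INTER_CUBIC)
o=np.zeros((480,800,3),np.uint8)
i=cv2.imread('pics/side3.png');o[:,:480]=f(i,340,60,80,80,6);o[:320,480:]=f(i,110,170,80,80,4)
cv2.imwrite('pics/c3.png',o);s=robot.state();print(s['tcp_pos'],s['joint_positions'])
q=R.from_quat(s['tool_rot'],scalar_first=True);print(q.inv().apply(np.array([.468,.258,.32])-s['tcp_pos']))
E
```

```text
clock: 9.9
tcp_pos: [0.5746, -0.3502, 0.1363]
tool_rot: [0.0, -0.014, 1.0, -0.0]
contact_force: [0.2, -0.7, -2.3]
opening: 0.0212
gripper_force: 78.2
clock: 10.7
tcp_pos: [0.5743, -0.35, 0.2351]
tool_rot: [-0.0, -0.015, 1.0, 0.0]
contact_force: [0.5, 0.1, -2.3]
opening: 0.0214
gripper_force: 78.2
clock: 11.5
tcp_pos: [0.5743, -0.3501, 0.3351]
tool_rot: [-0.0, -0.015, 1.0, 0.0]
contact_force: [0.2, -0.6, -1.4]
opening: 0.0211
gripper_force: 78.2
[ 0.57548712 -0.35059165  0.33778568] [ 0.59583516  0.67079532 -0.23994303  1.25181061  0.15731908  1.23260768
  1.95417908]
[0.08996552 0.61146956 0.01627264]
```

View pics/c3.png

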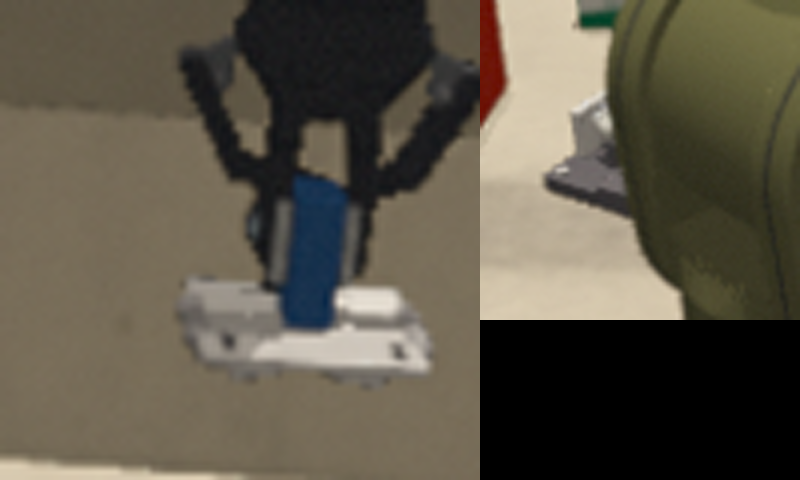

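The plate hangs level in the gripper, with the blue block between the pads, and only the base's left corner shows behind the arm. I'll carry it to the base and turn +0.207 in the last call.

```bash
for i in 1 2 3 4 5; do python3 -m inch '[[0,0,0,0.02,0.12,0,-1],[0,0,0,0.04,0.25,0,-1],[0,0,0,0.06,0.37,0,-1],[0,0,0,0.08,0.5,0,-1],[0,0,0,0.1,0.62,0,-1],[0,0,0,0.11,0.75,0,-1],[0,0,0,0.13,0.87,0,-1],[0,0,0,0.15,1,0,-1]]'|grep tcp;done
python3 -m inch '[[0,0,0.03,0.02,0.12,0,-1],[0,0,0.06,0.04,0.25,0,-1],[0,0,0.09,0.06,0.37,0,-1],[0,0,0.12,0.08,0.5,0,-1],[0,0,0.15,0.1,0.62,0,-1],[0,0,0.18,0.11,0.75,0,-1],[0,0,0.2,0.13,0.9,0,-1],[0,0,0.207,0.15,1,0,-1]]'
python3 - <<'E'
from h import *
snap('side','side4.png');snap('top','top4.png')
f=lambda im,x,y,w,h,k:cv2.resize(im[y:y+h,x:x+w],None,fx=k,fy=k,interpolation=cv2.INTER_CUBIC)
o=np.zeros((480,800,3),np.uint8)
i=cv2.imread('pics/side4.png');o[:,:400]=f(i,90,90,100,120,4);o[:400,400:]=f(cv2.imread('pics/top4.png'),130,140,100,100,4)
cv2.imwrite('pics/c4.png',o);s=robot.state();print(s['tcp_pos'],s['joint_positions'])
q=R.from_quat(s['tool_rot'],scalar_first=True);print(q.inv().apply(np.array([.468,.258,.32])-s['tcp_pos']));m=q.as_matrix();print(np.degrees(np.arctan2(m[1],m[0])))
E
```

```text
tcp_pos: [0.5563, -0.2497, 0.3343]
tcp_pos: [0.5385, -0.1502, 0.3343]
tcp_pos: [0.5206, -0.0507, 0.3343]
tcp_pos: [0.5027, 0.0488, 0.3343]
tcp_pos: [0.4848, 0.1484, 0.3343]
clock: 16.35
tcp_pos: [0.4665, 0.2488, 0.3343]
tool_rot: [-0.0, 0.147, 0.989, 0.0]
contact_force: [0.8, -0.6, -1.9]
opening: 0.0211
gripper_force: 78.2
[0.46620786 0.24920417 0.33427119] [-0.42611924  0.44380161 -0.23369357  1.7081047   0.11678181  1.00289821
  0.57742296]
[0.00081073 0.00892313 0.01428166]
[163.23948614  73.23944277 104.80086312]
```

View pics/c4.png

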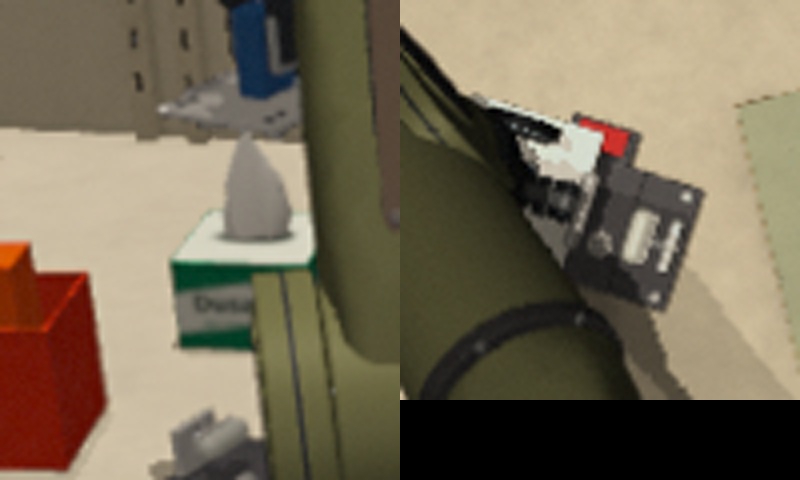

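The plate hangs over the base, mirror toward the red mark. In the top view the red mark is at about (281,175) and the visible roller at about (290,199). I'll triangulate the base corner seen in both views, then descend.

```bash
python3 - <<'E'
from h import *
t=load('top0.png');s=load('side3.png')
a=tri([(t,(135+48/6-.4,155+272/6-.4)),(s,(126.5,215.5))]);print('corner',a)
for k,(z) in enumerate((.01,a[2])):
  th=np.radians(-17); print(a[:2]-R.from_euler('z',th).as_matrix()[:2,:2]@[-.055,.098])
for q in((126.75,216),(126.75,214.5)):
  o,v=ray(s,q); p=atz(s,q,.014); print(p)
E
python3 -m inch '[[0,0,0,0,0.01,0.12,-1],[0,0,0,0,0.02,0.25,-1],[0,0,0,0,0.03,0.37,-1],[0,0,0,0,0.05,0.5,-1],[0,0,0,0,0.07,0.62,-1],[0,0,0,0,0.09,0.75,-1],[0,0,0,0,0.09,0.87,-1],[0,0,0,0,0.09,1,-1]]'|grep tcp
python3 -m inch '[[0,0,0,0,0,0.12,-1],[0,0,0,0,0,0.25,-1],[0,0,0,0,0,0.37,-1],[0,0,0,0,0,0.5,-1],[0,0,0,0,0,0.62,-1],[0,0,0,0,0,0.75,-1],[0,0,0,0,0,0.87,-1],[0,0,0,0,0,1,-1]]'
python3 - <<'E'
from h import *
snap('side','side5.png');snap('top','top5.png')
f=lambda im,x,y,w,h,k:cv2.resize(im[y:y+h,x:x+w],None,fx=k,fy=k,interpolation=cv2.INTER_CUBIC)
o=np.zeros((480,800,3),np.uint8)
i=cv2.imread('pics/side5.png');o[:,:300]=f(i,105,150,50,80,6);o[:,300:780]=f(cv2.imread('pics/top5.png'),135,150,80,80,6)
cv2.imwrite('pics/c5.png',o)
E
```

```text
corner [0.4455987  0.3679864  0.00578227]
[0.46954303 0.25818809]
[0.46954303 0.25818809]
[0.43034975 0.35858747 0.014     ]
[0.43830562 0.3621496  0.014     ]
tcp_pos: [0.47, 0.2552, 0.2337]
clock: 18.05
tcp_pos: [0.4699, 0.2557, 0.1335]
tool_rot: [0.0, 0.148, 0.989, 0.0]
contact_force: [0.5, -0.6, -1.0]
opening: 0.0209
gripper_force: 78.4
```

View pics/c5.png

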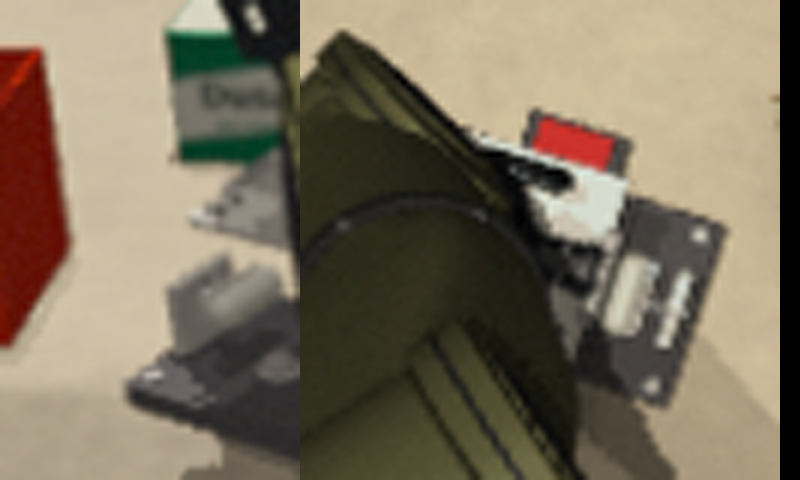

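Run:
```python
from h import *
t=load('top5.png');s=load('side5.png')
B=lambda x,y:(135+x/6-.4,155+(y-300)/6-.4)
S=lambda x,y:(105+x/6-.4,150+y/6-.4); T=lambda x,y:(135+(x-300)/6-.4,150+y/6-.4)
tp=np.array([B(108,395),B(427,495),B(48,572),T(727,230),T(665,408)]);tm=np.array([(55,98),(55,-98),(-55,98),(55,-98),(-55,-98)])
sp=np.array([S(128,386)])
def res(p):
    f=lambda M:R.from_euler('z',p[2]).apply(np.c_[np.array(M)/1000.,np.full(len(M),p[3])])+[p[0],p[1],0]
    return np.r_[(proj(t,f(tm))-tp).ravel(),(proj(s,f([(-55,98)]))-sp).ravel()]
for z in (None,.014):
    r=least_squares(res if z is None else lambda p:res([*p,z]),[.468,.258,-.3]+([.01] if z is None else []),loss='soft_l1');print(r.x,np.degrees(r.x[2]),r.fun.reshape(-1,2).round(1).tolist())
st=robot.state();q=R.from_quat(st['tool_rot'],scalar_first=True);m=q.as_matrix();yaw=np.arctan2(m[1,1],m[0,1])-np.pi/2
g=st['tcp_pos']+[-.001,0,.0132];P=R.from_euler('z',yaw)
f=lambda M:P.apply(np.array(M)/1000.)+g
print(st['tcp_pos'],np.degrees(yaw),'plate resid top',proj(t,f([55,-48,-30]))-T(628,182),'side',proj(s,f([-55,48,-30]))-S(190,215))
```

```text
[ 0.46712242  0.25900534 -0.31166933  0.01079722] -17.857337333152586 [[-0.1, -0.6], [0.3, 0.3], [-0.6, 0.1], [0.3, -0.5], [0.4, 0.4], [-0.3, 0.2]]
[ 0.466514   0.2583529 -0.308099 ] -17.65277222019737 [[-0.2, -0.5], [0.4, 0.3], [-0.6, 0.3], [0.4, -0.5], [0.5, 0.4], [-0.4, -0.6]]
[0.46870431 0.25499151 0.13259257] -16.953593594314526 plate resid top [[-0.22469826 -0.57785859]] side [[-0.73665914  0.43833292]]
```

The base is at about (0.467,0.2585,-17.5°), so the plate needs about +3 mm along tool y and 1 mm along x. I'll correct that, approach, then press slowly.

```bash
python3 -m inch '[[0,0,0.005,0.01,0.02,0.05,-1],[0,0,0.005,0.01,0.03,0.12,-1],[0,0,0.005,0.01,0.03,0.2,-1],[0,0,0.005,0.01,0.03,0.28,-1],[0,0,0.005,0.01,0.03,0.36,-1],[0,0,0.005,0.01,0.03,0.44,-1],[0,0,0.005,0.01,0.03,0.5,-1],[0,0,0.005,0.01,0.03,0.52,-1]]' 110
python3 -m inch '[[0,0,0,0,0,0.02,-1],[0,0,0,0,0,0.04,-1],[0,0,0,0,0,0.06,-1],[0,0,0,0,0,0.08,-1],[0,0,0,0,0,0.1,-1],[0,0,0,0,0,0.12,-1],[0,0,0,0,0,0.14,-1],[0,0,0,0,0,0.14,-1]]'
```

```text
clock: 18.95
tcp_pos: [0.4692, 0.2585, 0.0815]
tool_rot: [-0.0, 0.151, 0.988, -0.0]
contact_force: [0.3, -0.7, -2.3]
opening: 0.0209
gripper_force: 107.9
clock: 19.75
tcp_pos: [0.4703, 0.2592, 0.0687]
tool_rot: [0.001, 0.151, 0.988, 0.001]
contact_force: [0.5, 1.2, 3.5]
opening: 0.0207
gripper_force: 108.9
```

```bash
python3 -m inch '[[0,0,0,0,0,0.01,-1],[0,0,0,0,0,0.02,-1],[0,0,0,0,0,0.03,-1],[0,0,0,0,0,0.04,-1],[0,0,0,0,0,0.05,-1],[0,0,0,0,0,0.06,-1],[0,0,0,0,0,0.06,-1],[0,0,0,0,0,0.06,-1]]'
python3 -m inch '[[0,0,0,0,0,0.01,-1],[0,0,0,0,0,0.02,-1],[0,0,0,0,0,0.03,-1],[0,0,0,0,0,0.04,-1],[0,0,0,0,0,0.05,-1],[0,0,0,0,0,0.05,-1],[0,0,0,0,0,0.05,-1],[0,0,0,0,0,0.05,-1]]'
```

```text
clock: 20.55
tcp_pos: [0.4692, 0.2586, 0.0618]
tool_rot: [-0.0, 0.151, 0.988, -0.0]
contact_force: [1.1, 0.6, -6.1]
opening: 0.0207
gripper_force: 107.9
clock: 21.35
tcp_pos: [0.4693, 0.2606, 0.0576]
tool_rot: [0.0, 0.151, 0.989, 0.001]
contact_force: [-0.5, 5.2, 2.4]
opening: 0.0209
gripper_force: 109.0
```

The springs pulled through and the plate is now touching the balls. I'll press a few mm more.

```bash
python3 -m inch '[[0,0,0,0,0,0.005,-1],[0,0,0,0,0,0.01,-1],[0,0,0,0,0,0.015,-1],[0,0,0,0,0,0.02,-1],[0,0,0,0,0,0.02,-1],[0,0,0,0,0,0.02,-1],[0,0,0,0,0,0.02,-1],[0,0,0,0,0,0.02,-1]]'
python3 -c "
from h import *
snap('side','side6.png');snap('top','top6.png')"
```

```text
clock: 22.15
tcp_pos: [0.4693, 0.2612, 0.0568]
tool_rot: [0.0, 0.151, 0.989, 0.002]
contact_force: [-2.6, 5.1, 13.2]
opening: 0.0208
gripper_force: 110.7
```

Seated at the expected height of 0.0568 m with 13 N up. I'll release and withdraw.

```bash
python3 -m inch '[[0,0,0,0,0,-0.02,-1],[0,0,0,0,0,-0.02,-0.4],[0,0,0,0,0,-0.02,-0.2],[0,0,0,0,0,-0.02,0],[0,0,0,0,0,-0.02,0.1],[0,0,0,0,0,-0.02,0.1],[0,0,0,0,0,-0.02,0.1],[0,0,0,0,0,-0.02,0.1]]' 20
python3 -m inch '[[0,0,0,0,0,-0.05,0.1],[0,0,0,0,0,-0.12,0.1],[0,0,0,0,0,-0.25,0.1],[0,0,0,0,0,-0.4,0.1],[0,0,0,0,0,-0.55,0.1],[0,0,0,0,0,-0.7,0.1],[0,0,0,0,0,-0.85,0.1],[0,0,0,0,0,-1,0.1]]'
for i in 1 2; do python3 -m inch '[[0,0,0,0,0,-0.12,0.1],[0,0,0,0,0,-0.25,0.1],[0,0,0,0,0,-0.37,0.1],[0,0,0,0,0,-0.5,0.1],[0,0,0,0,0,-0.62,0.1],[0,0,0,0,0,-0.75,0.1],[0,0,0,0,0,-0.87,0.1],[0,0,0,0,0,-1,0.1]]'|grep tcp; done
for i in 1 2; do python3 -m inch '[[0,0,0,0.12,0.12,0,0.1],[0,0,0,0.25,0.25,0,0.1],[0,0,0,0.37,0.37,0,0.1],[0,0,0,0.5,0.5,0,0.1],[0,0,0,0.62,0.62,0,0.1],[0,0,0,0.75,0.75,0,0.1],[0,0,0,0.87,0.87,0,0.1],[0,0,0,1,1,0,0.1]]'|grep tcp; done
python3 - <<'E'
from h import *
snap('side','side7.png');snap('top','top7.png')
f=lambda im,x,y,w,h,k:cv2.resize(im[y:y+h,x:x+w],None,fx=k,fy=k,interpolation=cv2.INTER_CUBIC)
o=np.zeros((480,800,3),np.uint8)
o[:,:300]=f(cv2.imread('pics/side7.png'),105,150,50,80,6);o[:,300:780]=f(cv2.imread('pics/top7.png'),135,150,80,80,6)
cv2.imwrite('pics/c7.png',o)
E
```

```text
clock: 23.05
tcp_pos: [0.4696, 0.2586, 0.0573]
tool_rot: [-0.0, 0.151, 0.988, -0.0]
contact_force: [-1.5, -0.6, 0.0]
opening: 0.0468
gripper_force: 0.0
clock: 23.85
tcp_pos: [0.4697, 0.2588, 0.1591]
tool_rot: [0.0, 0.151, 0.988, 0.0]
contact_force: [0.2, -0.6, -0.0]
opening: 0.047
gripper_force: 0.0
tcp_pos: [0.4694, 0.2586, 0.2582]
tcp_pos: [0.4692, 0.2586, 0.3582]
tcp_pos: [0.4036, 0.3843, 0.3577]
tcp_pos: [0.3381, 0.5105, 0.3573]
```

View pics/c7.png

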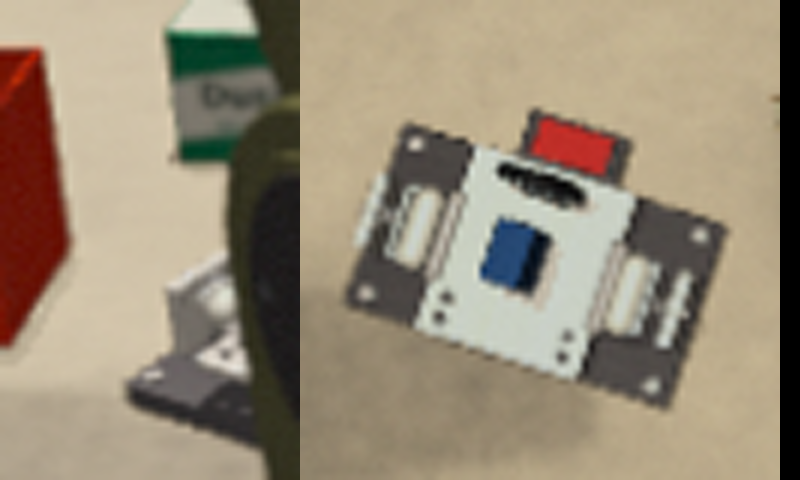

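The plate sits square between the rollers, with the mirror at (540,183) in the crop by the red mark and the blue grip over the middle. The side view shows it low between the brackets, the robot is clear, so I'm handing in.

```bash
python3 -c "
from cell import robot
print(robot.finish_job())"
```

```text
the job is handed in; nothing more can be done
None
```

I pressed the mirror plate home on the three-ball base with the mirror at the red mark, let go and moved the arm clear, and left the filter plate alone; the job was handed in about 27 s into the 45 s limit, and no verdict came back.

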